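# Open the filter bay of an air sampler

## Robot

A 7-joint arm with a two-finger parallel gripper is mounted at the origin on a cart in front of the work surface, level with it; the furniture and walls round the work are solid. World frame = base frame: x ahead of the robot, y to its left, z up, the work surface at z = 0. Lengths are in m, angles in rad, forces in N, time in s.
With the tool pointing down it reaches from about 0.425 to 0.8 m from the base axis. Payload 8.3 kg.
Tool frame: the origin (TCP) lies midway between the tips of the shut fingers; the grasp point (between the pads) lies 19 mm behind it; z points along the fingers, y is the line along which they close (so a half turn about z gives the same grasp; the last joint's range is limited). The gripper opens to 85 mm and grips with 20 to 120 N. Pads are 22 mm wide; open, the fingers measure 114 mm over their backs; the gripper's body (76 mm by 85 mm) begins 54 mm behind the grasp point. The pads swing forward as they close: fully open they stand 13 mm farther back than shut.
Start: joints at [-1.173, 0.383, 0.016, 1.37, -0.006, 1.388, -0.046], TCP at [0.278, 0.56, 0.231] pointing down, gripper open.
Joint ranges: [-2.95, 2.95], [-0.25, 2.06], [-1.52, 1.56], [0.18, 2.33], [-1.44, 4.58], [0.02, 2.06], [-3.01, 3.01]. Speed limits (rad/s): [2.39, 2.39, 3.01, 3.01, 3.14, 3.14, 3.14].

## Interface

Orientations are given as a unit quaternion [w, x, y, z].
In Python, from bench import ctrl gives the robot as it stands.
- The arm moves only by the tool step_arm, never from a script. Its argument "deltas" is a list of rows, each a list of 7 numbers: the shift along the world's x, y, z in mm, then the turn, a rotation vector about the world's x, y, z in degrees, then the opening, from 0 (shut) to 1 (fully open). In form: [[x, y, z, ax, ay, az, claw], ...]. A call has 1 to 5 rows; each row is the pose to reach, as a shift and turn from the pose commanded when the call began; what a row does not reach only later rows make up. A row lasts 1/10 s, in which the tool goes at most 50 mm and 8.59 degrees, less where a joint would pass 70% of its speed; a pose out of reach is approached as far as the arm can. A call with a gripper value outside its range is refused whole. The fingers move at their own pace and stop on an object; the grip force is fixed at half the most. Time passes only in rows, so rows that repeat a pose let the fingers close. It gives the time, the measured TCP pose, the force, the opening and the grip force at its end, in the units of the state.
- ctrl.get_state(): the state, without advancing time (a new reading comes with each control period).
- ctrl.capture(name): name is "side" or "top"; returns (picture, depth): 480x640x3 uint8, red, green, blue; 480x640 float32, m along the optical axis (not along the pixel's ray), 0 where there is no reading.
- ctrl.get_calibration(name): a dict with "camera_matrix" (3x3 intrinsics, pixels), "R" (3x3) and "t" (3): a world point X has camera coordinates R X + t. Camera axes: x right, y down, z forward; pixel columns grow to the right and rows downward; lengths in m; the calibration is good to about 2 mm. A picture is of the moment at which its call begins. get_calibration takes no time and is no camera call.
- ctrl.close_job(): hands the job in; it is judged then, once.
The state is a dict: "time": time; "joints": joint angles; "qd": joint speeds; "tau": joint torques, N m; "position": TCP position; "tool_rot": TCP orientation; "wrist_force": force on the tool from outside, world axes, zero at the start; "moment": the same for the moment, N m; "grip_width": finger opening in m; "grasp_force": force on a finger pad.
Only numpy, scipy, OpenCV 4.12 (cv2) and the standard library are available. Lean on these libraries where they do the work, as an engineer would, in place of code of your own. Each camera call takes 0.05 s, during which the arm holds its last target. There are 200 camera calls.

## Task

Open the filter bay of the air sampler so that the filter can be changed: with a fingertip press the snap tab in until the lid springs free, then push the released lid along the sampler's top until it is completely out of its two rails and the filter is uncovered, and leave it lying flat on the sampler. Nothing is to be picked up: do not lift or tip the lid or push it off the sampler, keep the fingers off the filter, let the tab spring back, and leave the things round the sampler where they are.

Things in the scene. Friction and masses are not known exactly. Their poses are not given: they have to be found in the camera images.
- sampler: Air sampler: flat white casing 265 (x) x 116 (y) x 50 mm, immovable, top flat at z = 50 mm. Origin at the centre of its footprint on the worktop, z up, x along its length, the way the lid slides off; the side with the dark display is +y. Along the top from the -x end: snap tab, filter bay under the lid, then plain top from x = +26.5 to +132.5 mm, where the lid comes to lie.
- rails (a point): Centre of the lid's seat, on the casing top at x = -15.5, y = 0 mm of the sampler. Either side of it two rails with inward lips, 84 mm long (x = -57.5 to +26.5 mm), at y = +-42 to +-52.5 mm, 8.6 mm high above the top, hold the lid down by its side flanges with 1.5 mm play and guide it in +x.
- tab (a joint): Snap tab, a sprung tongue hinged at its -x end: 0 at rest, 0.13 rad fully pressed (pad 5.7 mm down). About 1 N to start, 5 to 8 N to release, then a firm stop; springs back by itself. Its nose stands in the window of the lid's tail and holds the lid; from about 0.06 rad it is below the lid, and two sprung plungers drive the lid about 16 mm in +x; then the tab can be let go.
- tab_pad (a point): Centre of the top of the tab's ribbed thumb pad, 24 x 24 mm, at rest z = 64 mm, at x = -75.5, y = 0 mm of the sampler. Pressed straight down. It stays higher than what is round it: the lid's tail (4 mm above the casing top) and two spring housings (6 mm above it, x = -103.5 to -59.5, y = +-20 to +-46 mm).
- lid: Loose grey lid, about 80 g: plate 84 (x) x 92 (y) x 4 mm, on it a raised slotted panel 76 mm wide, top 24 mm above the plate's underside, leaving free a 32 mm long tail at the -x end. Axes as the sampler's; origin at the centre of the plate's underside, z = 50 mm on the casing. Latched, it lies at x = -15.5 mm of the sampler; out of the rails from x = +68.5 mm; flush with the casing's end at +90.5 mm.
- lid_push (a point): Middle of the upright rear face (facing -x) of the lid's raised panel, 10 mm to -x of the lid's origin and 14 mm above the plate's underside; the face is 76 mm wide and reaches from 4 to 24 mm above the plate's underside. A fingertip let down over the tail (top at z = 54 mm) pushes here in +x.
- lid_tail_left (a point): Rear corner of the lid's plate, underside, at x = -42, y = +46 mm of the lid. The rails end at x = +26.5 mm of the sampler.
- lid_tail_right (a point): The other rear corner of the lid's plate, underside, at x = -42, y = -46 mm of the lid.
- filter: Filter cassette in the bay under the lid, dark ring of 53 mm with a white membrane; origin at the centre of its underside, at x = -7.5 mm of the sampler; its top lies 10 mm below the casing top in the bay's opening, 56 (x) x 60 (y) mm. Not to be touched.
- petri_dishes: Stack of clear petri dishes, 90 mm across, 42 mm high; origin at the centre of its underside. Stands behind the sampler; leave alone.
- reagent_clear: Clear reagent bottle, 54 mm across, 128 mm high; origin at the centre of its underside. Stands behind the sampler; leave alone.
- timer: Small white timer, 66 x 66 x 19 mm; origin at the centre of its underside. Lies behind the sampler; leave alone.
- forceps: Steel forceps, 135 x 15 x 5 mm, lying in front of the sampler (its +y side), x along their length; origin at the centre of the underside. Leave alone.
Mind the look-alikes: they are no part of the job. What is shaped like the lid but orange, purple or red is not meant.

How it is judged:
By the outcome, as a careful person would: the job done as asked, in the order asked, and still so for the second after the job is handed in, with the robot touching nothing.
It also fails if it takes over 35 s, if anything falls off the work surface, if the arm or the gripper's body presses on something with over 40 N, if the wrist force passes 120 N, or if a joint passes its speed limit or range.

## Working session

There is one attempt and no reset: what is moved stays moved. The work goes in short steps, Python scripts to look and compute and a tool call to move; the robot and the scene stay as the last step left them, time stands still between calls to the robot, and variables do not carry over. Pictures are saved under pics/ and viewed, at most 10 in all, crops included, and the job is handed in when it is done.

Besides the shell and the picture viewer there is one more tool, called after "Request:" as name(argument=value, ...) on one line, values as JSON. step_arm: Moves the arm, as the interface text tells. Its arguments: {"type":"object","properties":{"deltas":{"type":"array","items":{"type":"array","items":{"type":"number"}}}},"required":["deltas"]}

```bash
mkdir -p pics; python3 - <<'E'
from bench import ctrl
import cv2,numpy as np
for n in("top","side"):
    p,d=ctrl.capture(n); cv2.imwrite(f"pics/{n}0.png",p[:,:,::-1]); np.save(f"{n}0.npy",d)
    c=ctrl.get_calibration(n); print(n,c["camera_matrix"].round(1).tolist(),c["R"].round(3).tolist(),c["t"].round(3).tolist())
s=ctrl.get_state();print(s["time"],s["position"],s["tool_rot"],s["grip_width"],s["wrist_force"])
E
```

```text
top [[446.2, 0.0, 320.3], [0.0, 446.2, 235.7], [0.0, 0.0, 1.0]] [[-0.018, -1.0, -0.0], [-0.98, 0.018, -0.196], [0.196, -0.003, -0.981]] [0.126, 0.588, 0.821]
side [[495.0, 0.0, 322.9], [0.0, 495.0, 241.2], [0.0, 0.0, 1.0]] [[-0.963, -0.269, -0.006], [-0.173, 0.637, -0.751], [0.205, -0.722, -0.661]] [0.602, 0.094, 0.886]
0.1 [0.27767318 0.55942335 0.23036315] [-1.89785368e-04  2.28315547e-01  9.73586780e-01 -8.70188810e-04] 0.08533274859945793 [ 0.4347541  -0.03194502 -0.0171214 ]
```

View pics/top0.png

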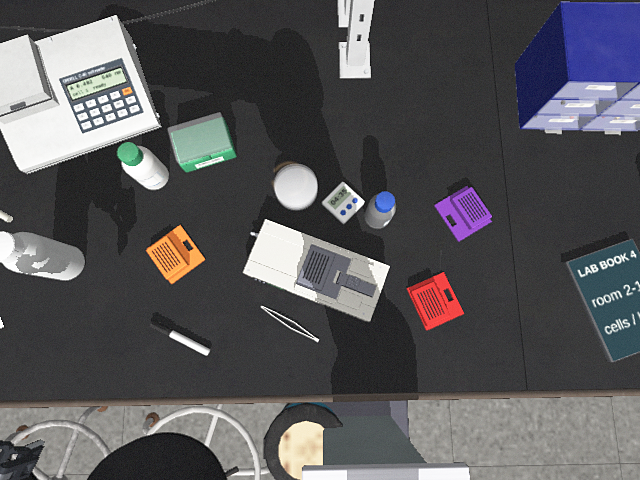

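View pics/side0.png

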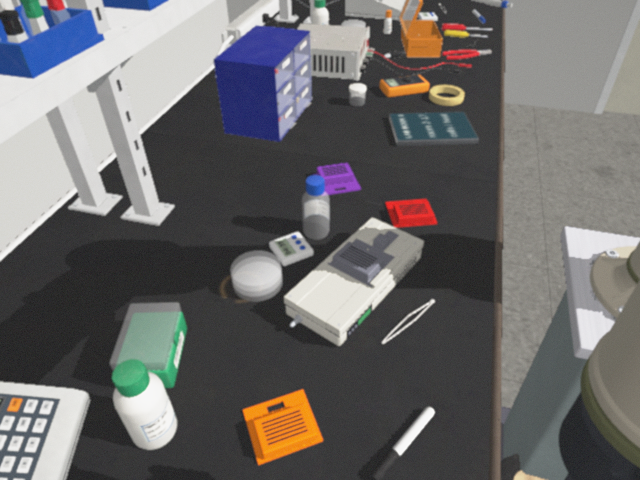

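The top view shows the sampler at about (317,270), with the tab at (360,285), the lid panel at (320,268) and free top at the left. The side view agrees, and the red, purple and orange copies lie away from it. Next I measure the sampler's pose from depth.

```bash
cat > h.py <<'E'
import numpy as np,cv2
from bench import ctrl
def world(n,d):
    c=ctrl.get_calibration(n);K,R,t=c["camera_matrix"],c["R"],c["t"]
    v,u=np.mgrid[:480,:640]
    P=np.stack([(u-K[0,2])/K[0,0]*d,(v-K[1,2])/K[1,1]*d,d],-1)
    return (P-t)@R
E
python3 - <<'E'
from h import *
for n,(r0,r1,c0,c1) in {"top":(210,330,235,400),"side":(205,350,280,430)}.items():
    d=np.load(n+"0.npy");W=world(n,d);p=cv2.imread(f"pics/{n}0.png")
    m=np.zeros((480,640),bool);m[r0:r1,c0:c1]=1;m&=d>0
    print(n,"table z",np.median(W[m&(np.abs(W[...,2])<.01)][:,2]))
    a=(m&(W[...,2]>.043)&(W[...,2]<.09)).astype(np.uint8)
    k,l,s,_=cv2.connectedComponentsWithStats(a);b=l==1+s[1:,4].argmax()
    Q=W[b];r=cv2.minAreaRect((Q[:,:2]*1000).astype(np.float32));print(r, "z med",np.median(Q[:,2]))
    # axes: +x of the sampler points to world +y
    e=cv2.boxPoints(r);s1=e[1]-e[0];s2=e[2]-e[1];ax=max(s1,s2,key=np.linalg.norm);ax=ax/np.linalg.norm(ax)*np.sign(ax[1])
    ay=np.array([-ax[1],ax[0]]);print("ax",ax,"yaw",np.degrees(np.arctan2(ax[1],ax[0])))
    L=np.stack([(Q[:,:2]*1000-r[0])@ax,(Q[:,:2]*1000-r[0])@ay,Q[:,2]*1000],-1)
    for lo,hi in((45,52),(62,67),(71,78)):
        q=L[(L[:,2]>lo)&(L[:,2]<hi)];print(lo,hi,len(q),np.percentile(q,[2,50,98],axis=0).round(1).tolist())
    q=L[(L[:,2]>61)&(L[:,2]<69)&(L[:,0]<-55)];print("tab",len(q),q.mean(0),np.percentile(q,[3,97],axis=0).round(1).tolist())
    for x in(-75.5,-25.5,50): pass
    print("tab pad world",np.array(r[0])-75.5*ax)
E
```

```text
top table z 0.0006984376402492961
((526.974365234375, 124.27702331542969), (265.48175048828125, 116.39369201660156), 67.93803405761719) z med 0.05168752259473788
ax [0.37560922 0.9267781 ] yaw 67.93803
45 52 4170 [[-129.5, -56.2, 47.0], [49.8, 1.7, 50.1], [129.0, 57.0, 51.8]]
62 67 161 [[-87.0, -49.4, 62.1], [-74.4, 0.5, 64.2], [14.0, 45.8, 66.7]]
71 78 1023 [[-24.1, -35.7, 71.7], [-0.0, 1.0, 74.6], [24.7, 36.5, 77.2]]
tab 158 [-75.47118898   0.27976779  64.59702791] [[-86.8, -11.3, 61.7], [-64.3, 11.9, 67.9]]
tab pad world [498.61586952  54.30527496]
side table z 3.9888863451650926e-05
((526.2060546875, 124.95828247070312), (269.2667541503906, 118.11184692382812), 67.68112182617188) z med 0.050496593237628694
ax [0.37976104 0.92508465] yaw 67.68112
45 52 4489 [[-126.7, -55.8, 46.5], [67.2, 7.0, 49.6], [132.8, 57.4, 51.7]]
62 67 220 [[-84.2, -32.7, 62.1], [-62.4, 2.4, 64.0], [27.8, 37.8, 66.6]]
71 78 915 [[-22.2, -35.6, 71.6], [3.5, 1.4, 73.9], [27.0, 36.8, 75.8]]
tab 124 [-72.49514872   0.44520466  63.960031  ] [[-84.2, -11.9, 61.6], [-62.0, 11.2, 65.8]]
tab pad world [497.53409576  55.11439514]
```

Request:
step_arm(deltas=[[18,-42,0,0,0,-7,0],[37,-84,0,0,0,-14,0],[55,-126,0,0,0,-21,0],[74,-168,0,0,0,-28,0],[92,-210,0,0,0,-35,0]])

```text
time: 0.6
position: [0.3703, 0.3478, 0.2309]
tool_rot: [-0.0, 0.513, 0.859, -0.0]
wrist_force: [0.9, -0.1, -0.3]
grip_width: 0.0119
grasp_force: 0.0
```

Request:
step_arm(deltas=[[18,-42,0,0,0,-7,0],[37,-84,0,0,0,-14,0],[55,-126,0,0,0,-21,0],[74,-168,0,0,0,-28,0],[92,-210,0,0,0,-35,0]])

```text
time: 1.1
position: [0.4621, 0.1379, 0.2312]
tool_rot: [-0.0, 0.747, 0.665, -0.0]
wrist_force: [0.3, -0.2, 0.5]
grip_width: -0.0003
grasp_force: 0.0
```

Request:
step_arm(deltas=[[18,-42,-30,0,0,-8,0],[36,-85,-70,0,0,-16,0],[36,-85,-110,0,0,-16,0],[36,-85,-130,0,0,-16,0],[36,-85,-130,0,0,-16,0]])

```text
time: 1.6
position: [0.4951, 0.0537, 0.0978]
tool_rot: [-0.001, 0.831, 0.556, -0.004]
wrist_force: [-0.7, 0.8, 0.0]
grip_width: 0.0004
grasp_force: 0.0
```

```bash
cat >> h.py <<'E'
C=np.array([526.6,124.5]);a=np.radians(67.85);AX=np.array([np.cos(a),np.sin(a)]);AY=np.array([-AX[1],AX[0]])
def rep():
    from scipy.spatial.transform import Rotation as Rn
    s=ctrl.get_state();p=s["position"]*1000;q=s["tool_rot"];R=Rn.from_quat([*q[1:],q[0]]).as_matrix()
    print("t",round(s["time"],2),"p",p.round(1),"sampler",((p[:2]-C)@AX).round(1),((p[:2]-C)@AY).round(1),"ty",np.degrees(np.arctan2(R[1,1],R[0,1])).round(2),"tz",R[:,2].round(3),"F",s["wrist_force"].round(2),"w",s["grip_width"].round(4))
E
python3 - <<'E'
from h import *
rep();p,_=ctrl.capture("side");cv2.imwrite("pics/s1.png",cv2.resize(p[130:370,220:540,::-1],None,fx=2.5,fy=2.5))
E
```

```text
Traceback (most recent call last):
  File "h.py", line 12, in rep
    print("t",round(s["time"],2),"p",p.round(1),"sampler",((p[:2]-C)@AX).round(1),((p[:2]-C)@AY).round(1),"ty",np.degrees(np.arctan2(R[1,1],R[0,1])).round(2),"tz",R[:,2].round(3),"F",s["wrist_force"].round(2),"w",s["grip_width"].round(4))
                                                                                                                                                                                                                     ^^^^^^^^^^^^^^^^^^^^^
AttributeError: 'float' object has no attribute 'round'
```

```bash
sed -i 's/s\["grip_width"\].round(4)/round(s["grip_width"],4)/' h.py
python3 - <<'E'
from h import *
rep();p,_=ctrl.capture("side");cv2.imwrite("pics/s1.png",cv2.resize(p[130:370,220:540,::-1],None,fx=2.5,fy=2.5))
rep()
E
```

```text
t 1.6 p [495.1  53.7  97.8] sampler -77.5 2.5 ty -22.48 tz [-0.007 -0.002 -1.   ] F [-0.69  0.78  0.03] w 0.0004
t 1.65 p [496.6  54.5 100.1] sampler -76.2 1.4 ty -22.42 tz [-0.004 -0.001 -1.   ] F [ 0.22 -0.11  0.22] w 0.0001
```

View pics/s1.png

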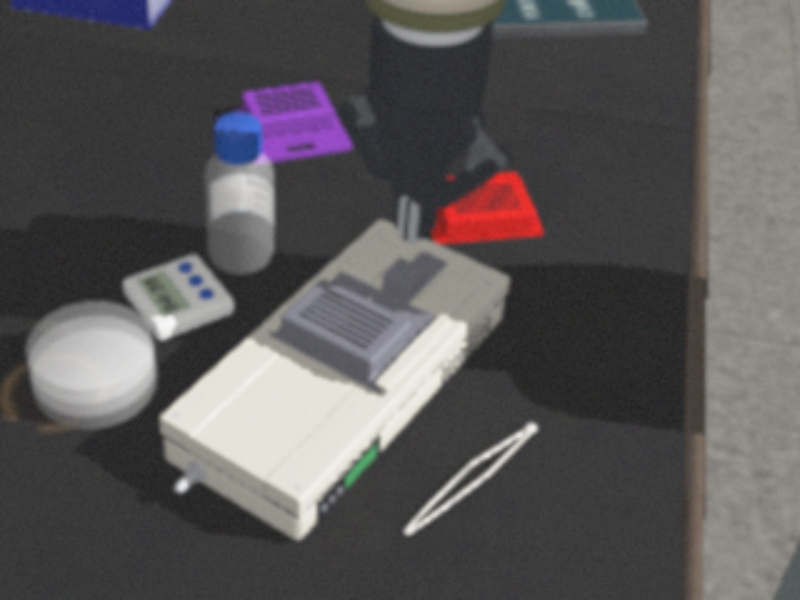

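The picture shows the shut fingertips at (408,230), above the tab at about (410,270). The neighbouring objects are clear.

Request:
step_arm(deltas=[[0,0,-20,0,0,0,0],[0,0,-30,0,0,0,0],[0,0,-35,0,0,0,0],[0,0,-37,0,0,0,0],[0,0,-38,0,0,0,0]])

```text
time: 2.15
position: [0.4983, 0.0551, 0.064]
tool_rot: [0.0, 0.831, 0.556, 0.001]
wrist_force: [-2.1, 0.8, 4.1]
grip_width: -0.0001
grasp_force: 1.8
```

Request:
step_arm(deltas=[[0,0,-1,0,0,0,0],[0,0,-2,0,0,0,0],[0,0,-2,0,0,0,0]])

```text
time: 2.45
position: [0.4985, 0.0554, 0.0618]
tool_rot: [0.0, 0.831, 0.557, 0.001]
wrist_force: [1.1, 2.8, 2.9]
grip_width: 0.0003
grasp_force: 1.6
```

```bash
cat >> h.py <<'E'
def lid(n="top"):
    d=ctrl.capture(n)[1];W=world(n,d)*1000
    L=np.stack([(W[...,:2]-C)@AX,(W[...,:2]-C)@AY,W[...,2]],-1)
    m=(d>0)&(np.abs(L[...,0])<140)&(np.abs(L[...,1])<40)&(L[...,2]>70)&(L[...,2]<78)
    m=cv2.morphologyEx(m.astype(np.uint8),cv2.MORPH_OPEN,np.ones((3,3)))
    k,l,s,_=cv2.connectedComponentsWithStats(m);q=L[l==1+s[1:,4].argmax()]
    r=cv2.minAreaRect(q[:,:2].astype(np.float32))
    print(n,"panel",len(q),np.percentile(q,[2,50,98],axis=0).round(1).tolist(),r)
E
python3 - <<'E'
from h import *
rep();lid("side");lid("top")
E
```

```text
t 2.45 p [498.5  55.4  61.8] sampler -74.6 0.0 ty -22.37 tz [ 0.001  0.001 -1.   ] F [1.09 2.82 2.89] w 0.0003
side panel 948 [[-12.5, -35.4, 70.7], [13.8, 2.4, 73.8], [36.4, 37.3, 75.7]] ((11.218609809875488, 0.4842109680175781), (52.86854553222656, 76.56385803222656), 0.533588707447052)
top panel 997 [[-11.8, -36.2, 71.4], [12.3, 1.3, 74.5], [36.4, 36.4, 77.3]] ((12.470416069030762, -0.17621994018554688), (50.965110778808594, 76.09796142578125), 0.52839595079422)
```

Request:
step_arm(deltas=[[0,0,-1,0,0,0,0],[0,0,-2,0,0,0,0],[0,0,-2,0,0,0,0]])

```text
time: 2.85
position: [0.4985, 0.0553, 0.0596]
tool_rot: [0.0, 0.831, 0.556, 0.001]
wrist_force: [1.3, 4.3, 5.2]
grip_width: 0.0
grasp_force: 2.7
```

```bash
python3 - <<'E'
from h import *
rep();lid("side");lid("top")
E
```

```text
t 2.85 p [498.5  55.3  59.6] sampler -74.7 -0.0 ty -22.37 tz [ 0.001  0.001 -1.   ] F [1.3  4.33 5.24] w 0.0
side panel 954 [[-5.9, -35.1, 71.0], [20.4, 2.2, 73.8], [42.9, 37.4, 76.0]] ((18.21958351135254, 0.4620323181152344), (52.837711334228516, 76.48397064208984), 1.2656757831573486)
top panel 1006 [[-8.1, -36.2, 71.6], [15.9, -0.3, 74.6], [40.1, 36.1, 77.2]] ((15.945606231689453, -0.32697296142578125), (50.90898513793945, 76.30450439453125), 0.23610176146030426)
```

Request:
step_arm(deltas=[[0,0,10,0,0,0,0],[0,0,25,0,0,0,0],[9,23,28,0,0,0,0],[19,46,28,0,0,0,0],[19,46,20,0,0,0,0]])

```text
time: 3.45
position: [0.5176, 0.1037, 0.08]
tool_rot: [-0.0, 0.83, 0.558, 0.001]
wrist_force: [-0.0, -0.0, 0.5]
grip_width: -0.0
grasp_force: 0.0
```

```bash
python3 - <<'E'
from h import *
p,d=ctrl.capture("side");cv2.imwrite("pics/s2.png",cv2.resize(p[180:330,280:440,::-1],None,fx=4,fy=4));rep();lid("side")
E
```

```text
t 3.5 p [515.9 101.4  77.9] sampler -25.4 1.2 ty -22.28 tz [-0.002 -0.001 -1.   ] F [-1.2  -1.1  -1.13] w 0.0001
side panel 966 [[-6.2, -35.0, 71.0], [20.4, 3.4, 73.9], [43.2, 37.6, 75.9]] ((18.09099578857422, 0.5957984924316406), (76.17400360107422, 52.23260498046875), 89.87342834472656)
```

View pics/s2.png

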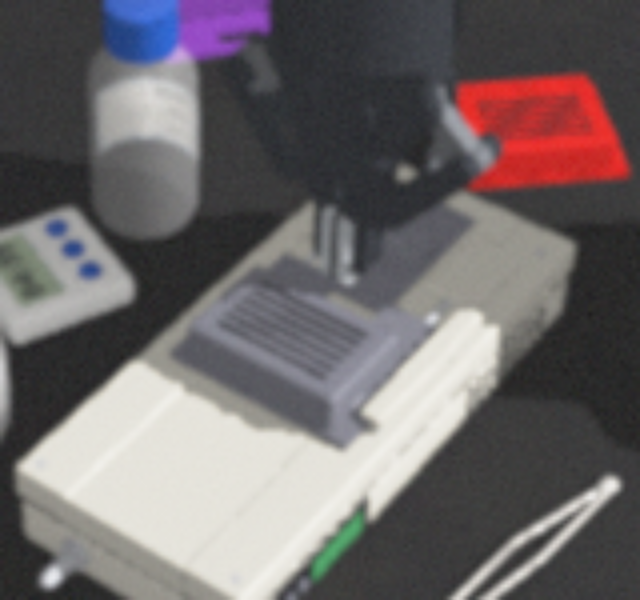

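The lid has sprung forward and the fingertip at (345,275) stands over its tail, behind the panel. I lower it and push.

Request:
step_arm(deltas=[[0,0,-10,0,0,0,0],[0,0,-17,0,0,0,0],[0,0,-18,0,0,0,0],[2,5,-18,0,0,0,0],[4,9,-18,0,0,0,0]])

```text
time: 4.05
position: [0.5211, 0.11, 0.0615]
tool_rot: [-0.0, 0.831, 0.556, 0.0]
wrist_force: [0.3, -0.9, 0.2]
grip_width: -0.0001
grasp_force: 0.1
```

Request:
step_arm(deltas=[[2,5,0,0,0,0,0],[4,9,0,0,0,0,0],[6,14,0,0,0,0,0],[8,19,0,0,0,0,0],[9,23,0,0,0,0,0]])

```text
time: 4.55
position: [0.5301, 0.1334, 0.0613]
tool_rot: [-0.0, 0.831, 0.556, 0.0]
wrist_force: [-0.5, -0.4, 0.0]
grip_width: 0.0004
grasp_force: 0.3
```

```bash
python3 - <<'E'
from h import *
rep();lid("side");lid("top");rep()
E
```

```text
t 4.55 p [530.1 133.4  61.3] sampler 9.6 0.1 ty -22.38 tz [ 0.  0. -1.] F [-0.5  -0.4   0.01] w 0.0004
side panel 1049 [[21.6, -35.3, 70.6], [48.8, 2.6, 73.8], [72.5, 37.3, 76.2]] ((44.873863220214844, 0.2986488342285156), (76.82691192626953, 57.947628021240234), 89.9446029663086)Traceback (most recent call last):
  File "<stdin>", line 2, in <module>
  File "h.py", line 18, in lid
    k,l,s,_=cv2.connectedComponentsWithStats(m);q=L[l==1+s[1:,4].argmax()]
                                                         ~~~~~~~~~~~~~~^^
ValueError: attempt to get argmax of an empty sequence
```

Request:
step_arm(deltas=[[2,5,0,0,0,0,0],[4,9,0,0,0,0,0],[6,14,0,0,0,0,0],[8,19,0,0,0,0,0],[9,23,0,0,0,0,0]])

```text
time: 5.15
position: [0.5391, 0.1564, 0.0612]
tool_rot: [-0.0, 0.831, 0.556, 0.0]
wrist_force: [-0.1, -1.2, 0.0]
grip_width: 0.0001
grasp_force: 0.3
```

Request:
step_arm(deltas=[[2,4,0,0,0,0,0],[3,8,0,0,0,0,0],[5,12,0,0,0,0,0],[6,15,0,0,0,0,0],[7,17,0,0,0,0,0]])

```text
time: 5.65
position: [0.546, 0.1731, 0.0613]
tool_rot: [-0.0, 0.831, 0.556, 0.0]
wrist_force: [-0.3, -0.1, -0.2]
grip_width: -0.0001
grasp_force: 0.3
```

```bash
python3 - <<'E'
from h import *
rep();lid("side")
E
```

```text
t 5.65 p [546.  173.1  61.3] sampler 52.3 0.4 ty -22.39 tz [-0.  0. -1.] F [-0.31 -0.05 -0.18] w -0.0001
side panel 1120 [[64.8, -34.8, 71.0], [91.5, 3.2, 73.8], [114.8, 37.9, 75.9]] ((88.50982666015625, 1.0871429443359375), (55.38016128540039, 76.52542114257812), 0.34741878509521484)
```

Request:
step_arm(deltas=[[1,3,0,0,0,0,0],[2,5,0,0,0,0,0],[2,6,0,0,0,0,0],[2,6,0,0,0,0,0],[0,1,0,0,0,0,0]])

```text
time: 6.2
position: [0.5459, 0.1745, 0.0613]
tool_rot: [-0.0, 0.831, 0.557, 0.0]
wrist_force: [-0.8, 0.5, -0.9]
grip_width: -0.0002
grasp_force: 0.0
```

Request:
step_arm(deltas=[[-1,-2,5,0,0,0,0],[-1,-2,30,0,0,0,0],[-1,-2,70,0,0,0,0],[-1,-2,115,0,0,0,0],[-1,-2,160,0,0,0,0]])

```text
time: 6.7
position: [0.5445, 0.171, 0.2233]
tool_rot: [-0.0, 0.831, 0.556, -0.0]
wrist_force: [0.9, 1.3, 0.3]
grip_width: -0.0
grasp_force: 0.0
```

Request:
step_arm(deltas=[[-10,-45,0,0,0,0,0],[-20,-90,0,0,0,0,0],[-30,-135,0,0,0,0,0],[-40,-180,0,0,0,0,0],[-40,-220,0,0,0,0,0]])

```text
time: 7.2
position: [0.5034, -0.051, 0.222]
tool_rot: [-0.0, 0.831, 0.556, 0.001]
wrist_force: [0.0, -0.0, -0.1]
grip_width: -0.0
grasp_force: 0.0
```

```bash
python3 - <<'E'
from h import *
rep();lid("side");lid("top")
p,d=ctrl.capture("side");cv2.imwrite("pics/s3.png",cv2.resize(p[180:360,250:450,::-1],None,fx=3,fy=3))
p,d=ctrl.capture("top");cv2.imwrite("pics/t3.png",cv2.resize(p[140:360,220:420,::-1],None,fx=2.7,fy=2.7))
W=world("top",d)*1000;x=(W[...,:2]-C)@AX;y=(W[...,:2]-C)@AY
m=(abs(x+75.5)<10)&(abs(y)<10);print("tab z",np.median(W[m][:,2]))
E
```

```text
t 7.2 p [503.4 -51.  222. ] sampler -171.3 -44.6 ty -22.5 tz [ 0.001  0.001 -1.   ] F [ 0.03 -0.05 -0.08] w -0.0
side panel 1135 [[72.5, -34.1, 71.0], [98.6, 3.9, 73.7], [121.7, 38.5, 75.8]] ((96.7062759399414, 1.0203895568847656), (76.95882415771484, 53.24073028564453), 89.53743743896484)
top panel 1024 [[69.5, -35.2, 71.2], [93.7, 1.1, 74.5], [118.3, 37.4, 77.3]] ((94.1498031616211, 0.7983512878417969), (75.8798599243164, 51.57941818237305), 89.88735961914062)
tab z 64.97801985221828
```

View pics/s3.png

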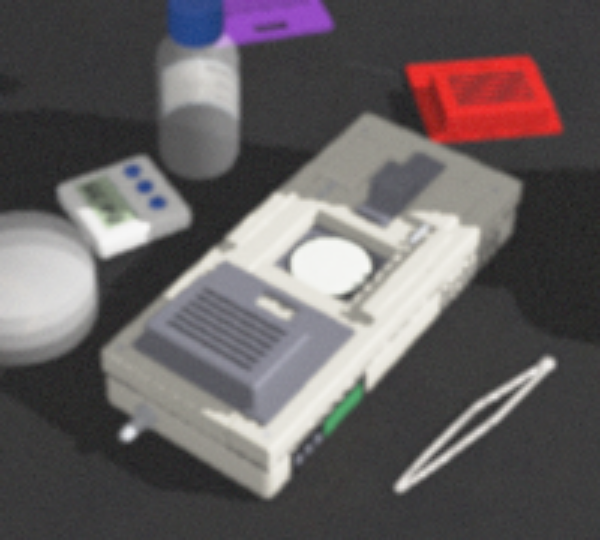

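View pics/t3.png

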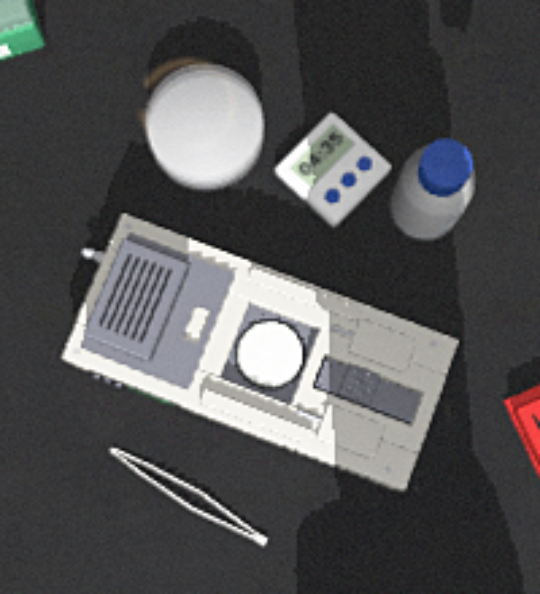

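Both views show the lid lying flat beyond the rails, at about x = +78 mm (needed: 68.5 to 90.5). The filter at (270,353) in the top view is uncovered, the tab is back at about 64 mm, and the neighbouring objects are unmoved.

```bash
python3 -c "
from bench import ctrl
print(ctrl.close_job())"
```

```text
the job is handed in; nothing more can be done
None
```

The filter bay is open and the job is handed in: the lid lies flat on the sampler about 10 mm clear of its rails, the filter is uncovered, the tab has sprung back, and the things round it are where they were (about 7 s of the 35 s used).

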